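# Lower the telescoping work rest to its next hole

## Robot

A 6-joint arm with a two-finger parallel gripper is mounted at the origin on a cart in front of the work surface, level with it; the furniture and walls round the work are solid. World frame = base frame: x ahead of the robot, y to its left, z up, the work surface at z = 0. Lengths are in mm, angles in rad, forces in N, time in s.
With the tool pointing down it reaches from about 350 to 925 mm from the base axis. Payload 6.4 kg.
Tool frame: the origin (TCP) lies at the very end of the fingers, on their centre line; the grasp point (between the pads) lies r.grasp_offset behind it (r.grasp_offset is the distance from the TCP to the grasp point, in mm); z points along the fingers, y is the line along which they close (so a half turn about z gives the same grasp; the last joint's range is limited). The gripper opens to 94 mm and grips with 3 to 60 N. Pads are 16 mm wide; open, the fingers measure 119 mm over their backs; the gripper's body (75 mm by 177 mm) begins 78 mm behind the grasp point.
Start: joints at [-1.52, 0.245, 1.558, -0, 1.339, -0.174], TCP at [144.896, -633.655, 205.455] pointing down, gripper open.
Joint ranges: [-3.13, 3.13], [-1.02, 2.26], [0.13, 2.54], [-0.95, 4.09], [0.21, 2.88], [-2.74, 2.74]. Speed limits (rad/s): [2.57, 2.57, 3.14, 3.14, 3.14, 3.14].

## Interface

Orientations are given as [roll, pitch, yaw] about the fixed x, y, z axes, in that order (R = Rz(yaw) Ry(pitch) Rx(roll)).
In Python, from bench import r gives the robot as it stands.
- The arm moves only by the tool step_arm, never from a script. Its argument "rows" is a list of rows, each a list of 6 numbers: the shift along the tool's x, y, z in m, then the turn, a rotation vector about the tool's x, y, z in rad. In form: [[tx, ty, tz, rx, ry, rz], ...]. A call has 1 to 8 rows; each row shifts and turns the commanded pose from where the row before left it, along the tool's axes as they then stand; what a row does not reach is not made up. A row lasts 1/8 s, in which the tool goes at most 62.5 mm and 10.7 degrees, less where a joint would pass 70% of its speed; a pose out of reach is approached as far as the arm can. A call with a gripper value outside its range is refused whole. "hand" is the finger opening in m, from 0 to 0.094, set as the call begins (left out, the last holds). The fingers move at their own pace and stop on an object; "grip_force" is the grip in N (left out, the last holds). Time passes only in rows, so rows that do not move let the fingers close. It gives the time, the measured TCP pose, the force, the opening and the grip force at its end, in the units of the state.
- r.sense(): the state, without advancing time (a new reading comes with each control period).
- r.read_camera(name): name is "side" or "top" or "wrist"; returns the picture (384x512x3 uint8, red, green, blue); there is no depth.
- r.get_calibration(name): a dict with "intrinsics" (3x3 intrinsics, pixels), "view" (4x4, takes a point from world to camera coordinates); the wrist camera has in their place "tool_from_camera" (4x4, takes a point from camera to tool coordinates, whose origin is the TCP and whose axes are the flange's). Camera axes: x right, y down, z forward; pixel columns grow to the right and rows downward; lengths in mm; the calibration is good to about 2 mm. A picture is of the moment at which its call begins: read the wrist's pose just before it. get_calibration takes no time and is no camera call.
- r.sign_off(): hands the job in; it is judged then, once.
The state is a dict: "time_s": time; "joint_pos": joint angles; "joint_vel": joint speeds; "effort": joint torques, N m; "position": TCP position; "ee_rot": TCP orientation; "contact_force": force on the tool from outside, world axes, zero at the start; "moment": the same for the moment, N m; "opening": opening from 0.0 (shut) to 1.0 (fully open); "gripper_force": force on a finger pad.
Only numpy, scipy, OpenCV 4.12 (cv2) and the standard library are available. Lean on these libraries where they do the work, as an engineer would, in place of code of your own. Each camera call takes 0.05 s, during which the arm holds its last target. There are 200 camera calls.

## Task

Lower the head of the telescoping work rest by exactly one hole: squeeze the sprung button on its head to free the latch pin, slide the head down off the top hole, let the button go, and press the head gently on down until the pin snaps out into the next hole. Do not press hard on the pin once it has caught, leave the rest locked and let go of, and do not disturb the loupe, the brass punch and the round tin near it.

Things in the scene. Friction and masses are not known exactly. Their poses are not given: they have to be found in the camera images.
- post: Foot and outer tube of the work rest, screwed to the bench: dark steel foot 110 x 90 x 10 mm, upright square aluminium tube 24 x 24 mm, its top 130 mm above the bench. Origin on the tube's axis at bench level, z up. Its -x side (toward the robot at yaw 0; yaw is within 0.7 rad either way) carries the holes.
- top_hole (a point): Mouth of the top hole in the tube's -x side, 118 mm above the bench. Below it a steel catch plate, 22 mm wide, with two more holes 34 mm apart is clamped to the tube at an adjustable height: the next hole is 26 to 44 mm below the top one, differs each time and is not measured, so find it by feel. Only the upper of the plate's two holes is the right one. Holes are 10 mm high.
- staff (a joint): How far the inner tube with its head has been pushed down, m: 0 at the start (pin in the top hole), grows downward, 0.080 at the bottom stop. Free, it slides against 8 N of friction and stays where it is left (it weighs about 0.3 kg), so it needs a push of some 4 to 10 N; locked, it moves no more than 1 mm.
- head_top (a point): Centre of the flat rubber-padded top of the head, 252 mm above the bench at the start; goes down with staff. Axes parallel to the post's. The head is an aluminium block 30 mm along the post's x, 28 mm along y and 40 mm high with its pad, on an 18 mm square steel inner tube. Pushing its top down with closed fingertips is fine.
- button_face (a point): Centre of the outer face of the sprung black push button on the head's -x side, 20 mm below the head's top. 14 mm wide, 16 mm high, it stands 8.5 mm out of the head (38.5 mm from its face to the back of the head). It is pressed along the post's +x, for instance by pinching head and button between the fingers from above.
- button (a joint): How far the button is pressed in, m: 0 sprung out, 0.0075 fully in; the spring takes 2.5 N at first, 5 N fully in. The latch pin is rigid with it and free of the hole from 0.0055. Let go with the pin behind the wall between two holes, the button stays in at about 0.005; it springs out to 0, damped, in some 0.2 s when the pin meets a hole.
- latch_pin: Round steel latch pin with a domed tip near the lower end of the inner tube, 8 mm across, origin on its axis 6 mm behind the tip. At the start it stands in the top hole; it moves down with the head and inward with the button. It bends if loaded with more than 35 N: push the head slowly (10 to 15 mm/s) and stop as soon as the resistance jumps to about 14 N.
- loupe: Black eye loupe, 37 mm across and 28 mm high, standing on the bench about 130 mm to the left of the post (from the robot). Leave alone. Origin at the centre of its underside.
- brass_hammer_head: Brass punch 28 mm across and 70 mm high standing on its wide end, about 135 mm behind and to the right of the post. Leave alone. Origin at the centre of its underside.
- round_tin: Flat round tin 60 mm across and 21 mm high on the bench, about 130 mm to the right of the post. Leave alone. Origin at the centre of its underside.

How it is judged:
By the outcome, as a careful person would: the job done as asked, in the order asked, and still so for the second after the job is handed in, with the robot touching nothing.
It also fails if it takes over 42 s, if anything falls off the work surface, if the arm or the gripper's body presses on something with over 40 N, if the wrist force passes 120 N, or if a joint passes its speed limit or range.

## Working session

There is one attempt and no reset: what is moved stays moved. The work goes in short steps, Python scripts to look and compute and a tool call to move; the robot and the scene stay as the last step left them, time stands still between calls to the robot, and variables do not carry over. Pictures are saved under pics/ and viewed, at most 10 in all, crops included, and the job is handed in when it is done.

Besides the shell and the picture viewer there is one more tool, called after "Call:" in YAML: its name, and indented under it one key for each argument. step_arm: Moves the arm, as the interface text tells. Its arguments: {"type":"object","properties":{"rows":{"type":"array"},"hand":{"type":"number"},"grip_force":{"type":"number"}},"required":["rows"]}

```bash
mkdir -p pics; ls; python3 - <<'E'
from bench import r
import cv2,numpy as np
s=r.sense();print({k:np.round(v,3) for k,v in s.items()},r.grasp_offset)
a=r.read_camera("side");b=r.read_camera("top")
cv2.imwrite("pics/s.png",a[:,:,::-1]);cv2.imwrite("pics/t.png",b[:,:,::-1])
for n in("side","top","wrist"):print(n,r.get_calibration(n))
E
```

```text
pics
{'time_s': np.float64(0.0), 'joint_pos': array([-1.52 ,  0.246,  1.559, -0.   ,  1.339, -0.174]), 'joint_vel': array([-0.002,  0.001,  0.001,  0.001, -0.001, -0.002]), 'effort': array([ 1.0000e-03, -4.1585e+01, -3.1460e+01,  6.8000e-02,  3.3000e-02,
       -0.0000e+00]), 'position': array([ 144.848, -633.047,  204.378]), 'ee_rot': array([-3.14 , -0.   ,  0.225]), 'contact_force': array([-0.093, -0.019,  0.039]), 'moment': array([-0.026,  0.037,  0.028]), 'gripper_force': np.float64(0.0), 'opening': np.float64(0.999)} 18.8
side {'intrinsics': array([[477.24910819,   0.        , 258.37741777],
       [  0.        , 477.24910819, 188.31441621],
       [  0.        ,   0.        ,   1.        ]]), 'view': array([[-9.10710995e-01, -4.13038243e-01,  2.21214130e-03,
         4.39037893e+02],
       [-2.62800626e-01,  5.75302551e-01, -7.74572660e-01,
         3.44989744e+02],
       [ 3.18655480e-01, -7.05993190e-01, -6.32481067e-01,
         7.95384008e+02],
       [ 0.00000000e+00,  0.00000000e+00,  0.00000000e+00,
         1.00000000e+00]])}
top {'intrinsics': array([[373.97084461,  
[... 319 characters left out ...]
1.27471297e-01,  1.65505134e-03, -9.91840879e-01,
         9.38644930e+02],
       [ 0.00000000e+00,  0.00000000e+00,  0.00000000e+00,
         1.00000000e+00]])}
wrist {'intrinsics': array([[279.99924614,   0.        , 251.29318074],
       [  0.        , 279.99924614, 190.27143719],
       [  0.        ,   0.        ,   1.        ]]), 'tool_from_camera': array([[ 5.97674438e-04, -9.70852479e-01, -2.39677089e-01,
         6.90401191e+01],
       [ 9.99999550e-01,  4.03790649e-04,  8.58042033e-04,
         1.61361785e-01],
       [-7.36252867e-04, -2.39677494e-01,  9.70852284e-01,
        -1.79469266e+02],
       [ 0.00000000e+00,  0.00000000e+00,  0.00000000e+00,
         1.00000000e+00]])}
```

View pics/s.png

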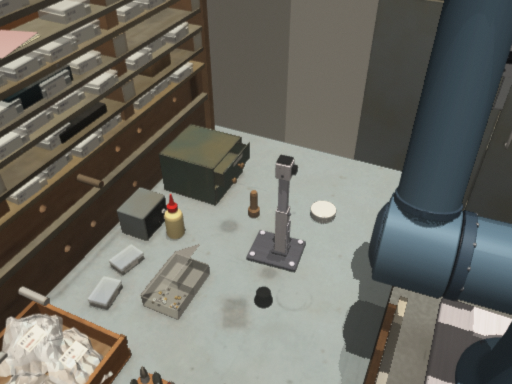

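View pics/t.png

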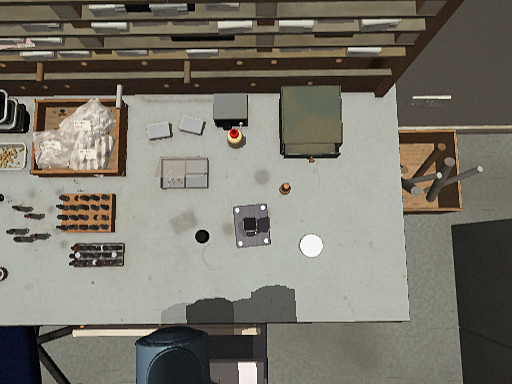

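```bash
python3 - <<'E'
import cv2,numpy as np
a=cv2.imread("pics/t.png")[190:260,215:285];b=cv2.imread("pics/s.png")[145:275,235:315]
a=cv2.resize(a,(560,560),interpolation=2)[:,:400+40];b=cv2.resize(b,None,fx=4.3,fy=4.3,interpolation=2)
c=np.zeros((560,790,3),np.uint8);c[:,:440]=a;c[:559,444:444+344]=b[:559,:344]
cv2.imwrite("pics/c.png",c)
E
```

```text
(no output)
```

View pics/c.png

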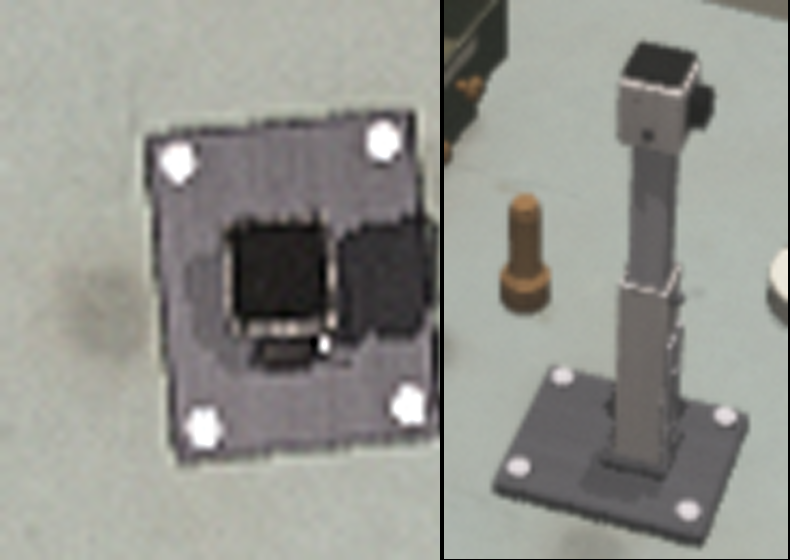

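```bash
cat > h.py <<'E'
from bench import r
import numpy as np
def ray(n,uv):
    c=r.get_calibration(n);V=c["view"];K=c["intrinsics"]
    d=V[:3,:3].T@np.linalg.solve(K,[*uv,1]);o=-V[:3,:3].T@V[:3,3];return o,d
def atz(n,uv,z):
    o,d=ray(n,uv);return o+d*(z-o[2])/d[2]
def wray(uv,s):
    from scipy.spatial.transform import Rotation as R
    c=r.get_calibration("wrist");T=c["tool_from_camera"];Rt=R.from_euler("xyz",s["ee_rot"]).as_matrix()
    return s["position"]+Rt@T[:3,3],Rt@T[:3,:3]@np.linalg.solve(c["intrinsics"],[*uv,1])
E
python3 - <<'E'
from h import *
np.set_printoptions(precision=1,suppress=True)
for n,P,h in(("top",[(237.2,210.2),(262.8,207.5),(266.1,240.6),(240.5,243.5)],(249.9,223.8)),("side",[(262.7,232.4),(300.3,241.5),(291.7,263.6),(252.2,253.6)],(284.8,159.9))):
    q=np.array([atz(n,p,11) for p in P]);print(q[:,:2],q.mean(0),atz(n,h,252))
    for i in range(4):
        e=q[(i+1)%4]-q[i];print(np.linalg.norm(e),np.arctan2(e[1],e[0]))
E
```

```text
[[ 538.   -93.7]
 [ 544.5 -161.9]
 [ 456.7 -169.4]
 [ 449.9 -101.9]] [ 497.3 -131.7   11. ] [ 487.8 -132.7  252. ]
68.5817105320673 -1.4772861614271096
88.06301202797958 -3.0561935306957286
67.86487356255793 1.6710665109713432
88.51887967782788 0.09355662556043043
[[ 545.2 -162.8]
 [ 458.  -171.2]
 [ 451.7 -102.9]
 [ 539.5  -94.3]] [ 498.6 -132.8   11. ] [ 487.6 -129.   252. ]
87.66560016040408 -3.0456331239183347
68.59829838056316 1.6620604241253434
88.14764957199759 0.09839687404536847
68.81708359276153 -1.486518538220575
```

```bash
cat >> h.py <<'E'
from scipy.spatial.transform import Rotation as R
def plan(p,rpy,N,dec=4):
    s=r.sense();R0=R.from_euler("xyz",s["ee_rot"]);rv=(R0.inv()*R.from_euler("xyz",rpy)).as_rotvec()/N
    d=(np.array(p)-s["position"])/1000/N;out=[]
    for i in range(N):
        out.append([*np.round((R0*R.from_rotvec(rv*i)).inv().apply(d),dec).tolist(),*np.round(rv,3).tolist()])
    for o in out:print(o)
E
python3 -c "
from h import *
plan([488,-131,315],[np.pi,0,1.663],12,3)"
```

```text
[0.037, -0.034, -0.009, -0.0, -0.0, -0.12]
[0.041, -0.03, -0.009, -0.0, -0.0, -0.12]
[0.044, -0.025, -0.009, -0.0, -0.0, -0.12]
[0.047, -0.019, -0.009, -0.0, -0.0, -0.12]
[0.049, -0.013, -0.009, -0.0, -0.0, -0.12]
[0.05, -0.007, -0.009, -0.0, -0.0, -0.12]
[0.051, -0.001, -0.009, -0.0, -0.0, -0.12]
[0.05, 0.005, -0.009, -0.0, -0.0, -0.12]
[0.05, 0.011, -0.009, -0.0, -0.0, -0.12]
[0.048, 0.017, -0.009, -0.0, -0.0, -0.12]
[0.046, 0.022, -0.009, -0.0, -0.0, -0.12]
[0.043, 0.027, -0.009, -0.0, -0.0, -0.12]
```

Call:
step_arm:
  rows:
    - [0.037, -0.034, -0.009, 0, 0, -0.12]
    - [0.041, -0.03, -0.009, 0, 0, -0.12]
    - [0.044, -0.025, -0.009, 0, 0, -0.12]
    - [0.047, -0.019, -0.009, 0, 0, -0.12]
    - [0.049, -0.013, -0.009, 0, 0, -0.12]
    - [0.05, -0.007, -0.009, 0, 0, -0.12]
    - [0.051, -0.001, -0.009, 0, 0, -0.12]
    - [0.05, 0.005, -0.009, 0, 0, -0.12]
  hand: 0.07

```text
time_s: 1.1
position: [374.6, -298.3, 277.4]
ee_rot: [-3.141, -0.0, 1.188]
contact_force: [0.4, 0.1, -0.2]
opening: 0.743
gripper_force: 0.0
```

Call:
step_arm:
  rows:
    - [0.05, 0.011, -0.009, 0, 0, -0.12]
    - [0.048, 0.017, -0.009, 0, 0, -0.12]
    - [0.046, 0.022, -0.009, 0, 0, -0.12]
    - [0.043, 0.027, -0.009, 0, 0, -0.12]
    - [0, 0, 0, 0, 0, 0]
    - [0, 0, 0, 0, 0, 0]

```text
time_s: 1.85
position: [488.2, -131.5, 312.9]
ee_rot: [-3.14, -0.0, 1.664]
contact_force: [-0.0, 0.8, 0.4]
opening: 0.749
gripper_force: 0.0
```

```bash
python3 - <<'E'
from h import *
import cv2
s=r.sense();a=r.read_camera("wrist")
print({k:np.round(v,3) for k,v in s.items()})
cv2.imwrite("pics/w.png",cv2.resize(a[:,:,::-1],(800,600),interpolation=2))
E
```

```text
{'time_s': np.float64(1.85), 'joint_pos': array([-0.487, -0.171,  1.792, -0.   ,  1.522, -0.581]), 'joint_vel': array([-0.026, -0.004,  0.007,  0.001,  0.001, -0.   ]), 'effort': array([  0.949, -26.128, -33.354,   0.085,   0.057,  -0.   ]), 'position': array([ 488.219, -131.507,  312.854]), 'ee_rot': array([-3.14 , -0.   ,  1.664]), 'contact_force': array([-0.031,  0.755,  0.428]), 'moment': array([-0.014, -0.103, -0.048]), 'gripper_force': np.float64(0.0), 'opening': np.float64(0.749)}
```

View pics/w.png

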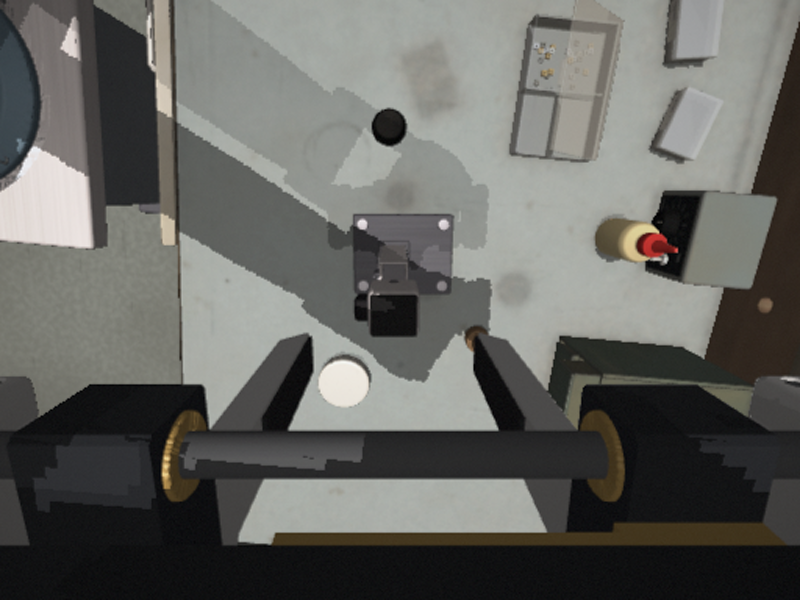

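```bash
python3 - <<'E'
from h import *
s=r.sense()
for p,z in(((393.5,314),252),((370,314),252),((417,314),252),((393,292),252),((393,336),252),((355,306),232)):
    o,d=wray(np.array(p)*.64,s);q=o+d*(z-o[2])/d[2];print(p,q,R.from_euler("xyz",s["ee_rot"]).inv().apply(q-s["position"]))
E
```

```text
(393.5, 314) [ 488.33862784 -132.1754066   252.        ] [-0.27195338  0.36148379 60.80649823]
(370, 314) [ 474.97212056 -133.42530831  252.        ] [ -0.2823971  -13.06332299  60.82149969]
(417, 314) [ 501.70419724 -130.9255926   252.        ] [-0.2615104  13.7853486  60.79149783]
(393, 292) [ 486.85224625 -119.34965471  252.        ] [12.63624946  0.06564788 60.81122187]
(393, 336) [ 489.28684965 -145.3816221   252.        ] [-13.50930681   0.08633098  60.80230077]
(355, 306) [ 464.810685   -135.02392186  232.        ] [ -0.94279135 -23.30659276  80.83273757]
```

Call:
step_arm:
  rows:
    - [0, 0, 0.02, 0, 0, 0]
    - [0, 0, 0.02, 0, 0, 0]
    - [0, 0, 0.02, 0, 0, 0]
    - [0, 0, 0.015, 0, 0, 0]
    - [0, 0, 0.015, 0, 0, 0]
    - [0, 0, 0.01, 0, 0, 0]
    - [0, 0, 0, 0, 0, 0]
  hand: 0.05

```text
time_s: 2.78
position: [488.3, -131.2, 212.6]
ee_rot: [-3.14, -0.001, 1.665]
contact_force: [0.2, 0.1, -0.7]
opening: 0.533
gripper_force: 0.0
```

Call:
step_arm:
  rows:
    - [0, 0, 0, 0, 0, 0]
    - [0, 0, 0, 0, 0, 0]
    - [0, 0, 0, 0, 0, 0]
    - [0, 0, 0, 0, 0, 0]
  hand: 0.04
  grip_force: 15

```text
time_s: 3.28
position: [488.6, -131.4, 213.6]
ee_rot: [-3.141, 0.0, 1.665]
contact_force: [-3.1, -1.6, -0.3]
opening: 0.426
gripper_force: 2.0
```

Call:
step_arm:
  rows:
    - [0, 0, 0, 0, 0, 0]
    - [0, 0, 0, 0, 0, 0]
    - [0, 0, 0, 0, 0, 0]
    - [0, 0, 0, 0, 0, 0]
  hand: 0.028
  grip_force: 18

```text
time_s: 3.78
position: [488.1, -131.5, 213.5]
ee_rot: [-3.14, 0.0, 1.665]
contact_force: [-6.8, -1.5, 1.5]
opening: 0.326
gripper_force: 18.0
```

Call:
step_arm:
  rows:
    - [0, -0.0005, 0.001, 0, 0, 0]
    - [0, 0, 0.002, 0, 0, 0]
    - [0, 0, 0.002, 0, 0, 0]
    - [0, 0, 0.002, 0, 0, 0]

```text
time_s: 4.28
position: [488.1, -131.5, 207.7]
ee_rot: [-3.141, 0.0, 1.665]
contact_force: [-7.1, 0.1, 5.8]
opening: 0.327
gripper_force: 18.0
```

Call:
step_arm:
  rows:
    - [0, 0, 0.002, 0, 0, 0]
    - [0, 0, 0.002, 0, 0, 0]
    - [0, 0, 0.002, 0, 0, 0]
    - [0, 0, 0.002, 0, 0, 0]
    - [0, 0, 0.001, 0, 0, 0]
    - [0, 0, 0, 0, 0, 0]

```text
time_s: 5.03
position: [488.1, -131.5, 198.4]
ee_rot: [-3.141, 0.0, 1.665]
contact_force: [-5.7, 0.2, 2.9]
opening: 0.324
gripper_force: 18.0
```

Call:
step_arm:
  rows:
    - [0, 0, 0, 0, 0, 0]
    - [0, 0, 0, 0, 0, 0]
    - [0, 0, 0, 0, 0, 0]
    - [0, 0, 0, 0, 0, 0]
  hand: 0.06

```text
time_s: 5.52
position: [488.4, -131.4, 197.5]
ee_rot: [3.141, 0.0, 1.665]
contact_force: [0.8, 0.7, 1.0]
opening: 0.636
gripper_force: 0.0
```

```bash
python3 - <<'E'
from h import *
import cv2
a=r.read_camera("wrist");b=r.read_camera("side")
c=np.zeros((560,800,3),np.uint8)
c[:400,:400]=cv2.resize(a[150:250,200:300],(400,400),interpolation=2);c[:559,404:748]=cv2.resize(b[145:275,235:315],(344,559),interpolation=2)
cv2.imwrite("pics/w2.png",c[:,:,::-1])
E
```

```text
(no output)
```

View pics/w2.png

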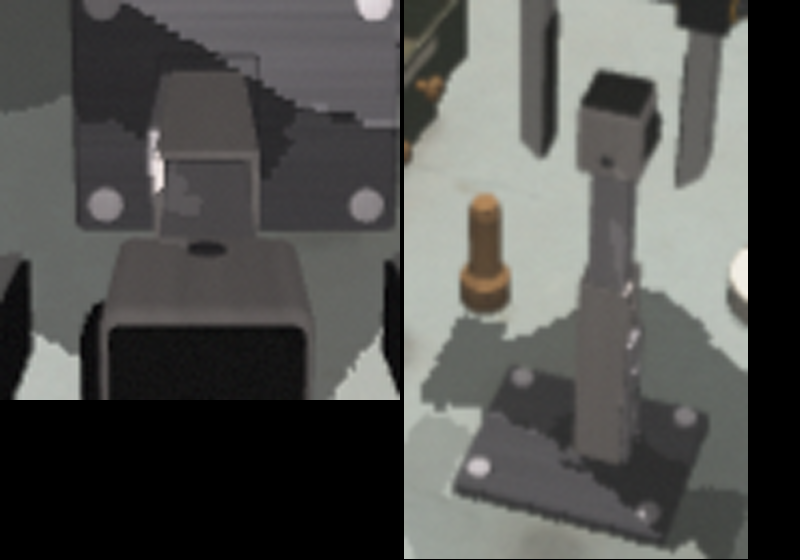

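Call:
step_arm:
  rows:
    - [0, 0, -0.01, 0, 0, 0]
    - [0, 0, -0.015, 0, 0, 0]
    - [0, 0, -0.02, 0, 0, 0]
    - [0, 0, -0.015, 0, 0, 0]
    - [0, 0, -0.005, 0, 0, 0]
    - [0, 0, 0, 0, 0, 0]

```text
time_s: 6.38
position: [488.2, -131.4, 262.7]
ee_rot: [3.141, 0.0, 1.665]
contact_force: [-0.1, -0.3, 0.3]
opening: 0.642
gripper_force: 0.0
```

Call:
step_arm:
  rows:
    - [0, 0, 0, 0, 0, 0]
    - [0, 0, 0, 0, 0, 0]
    - [0, 0, 0, 0, 0, 0]
    - [0, 0, 0, 0, 0, 0]
    - [0, 0, 0, 0, 0, 0]
    - [0, 0, 0, 0, 0, 0]
    - [0, 0, 0, 0, 0, 0]
  hand: 0
  grip_force: 10

```text
time_s: 7.25
position: [488.1, -131.4, 262.4]
ee_rot: [-3.142, 0.0, 1.665]
contact_force: [0.7, -0.1, 0.6]
opening: 0.009
gripper_force: 0.0
```

Call:
step_arm:
  rows:
    - [0, 0, 0.006, 0, 0, 0]
    - [0, 0, 0.006, 0, 0, 0]
    - [0, 0, 0.005, 0, 0, 0]
    - [0, 0, 0.003, 0, 0, 0]
    - [0, 0, 0, 0, 0, 0]
    - [0, 0, 0, 0, 0, 0]

```text
time_s: 8.0
position: [488.2, -131.5, 242.6]
ee_rot: [3.141, 0.0, 1.665]
contact_force: [0.1, -0.1, 0.2]
opening: 0.005
gripper_force: 0.0
```

Call:
step_arm:
  rows:
    - [0, 0, 0.0015, 0, 0, 0]
    - [0, 0, 0.0015, 0, 0, 0]
    - [0, 0, 0.0015, 0, 0, 0]
    - [0, 0, 0.0015, 0, 0, 0]
    - [0, 0, 0.0015, 0, 0, 0]
    - [0, 0, 0.0015, 0, 0, 0]
    - [0, 0, 0.0015, 0, 0, 0]
    - [0, 0, 0.0015, 0, 0, 0]

```text
time_s: 9.0
position: [488.2, -131.4, 232.0]
ee_rot: [3.141, 0.0, 1.665]
contact_force: [-3.7, 1.4, 6.7]
opening: 0.004
gripper_force: 3.4
```

Call:
step_arm:
  rows:
    - [0, 0, 0.0013, 0, 0, 0]
    - [0, 0, 0.0013, 0, 0, 0]

```text
time_s: 9.25
position: [488.2, -131.5, 229.2]
ee_rot: [3.141, 0.0, 1.665]
contact_force: [-3.3, 1.1, 5.9]
opening: 0.007
gripper_force: 3.1
```

Call:
step_arm:
  rows:
    - [0, 0, 0.0013, 0, 0, 0]
    - [0, 0, 0.0013, 0, 0, 0]

```text
time_s: 9.5
position: [488.2, -131.4, 226.6]
ee_rot: [3.142, 0.0, 1.665]
contact_force: [-3.4, 1.3, 7.6]
opening: 0.007
gripper_force: 4.0
```

Call:
step_arm:
  rows:
    - [0, 0, 0.0013, 0, 0, 0]
    - [0, 0, 0.0012, 0, 0, 0]

```text
time_s: 9.75
position: [488.2, -131.4, 224.3]
ee_rot: [3.142, 0.0, 1.665]
contact_force: [-4.1, 1.8, 8.4]
opening: 0.002
gripper_force: 3.9
```

Call:
step_arm:
  rows:
    - [0, 0, 0.0013, 0, 0, 0]
    - [0, 0, 0.0012, 0, 0, 0]

```text
time_s: 10.0
position: [488.2, -131.4, 221.8]
ee_rot: [3.142, 0.0, 1.665]
contact_force: [-3.9, 1.3, 7.4]
opening: 0.002
gripper_force: 3.9
```

Call:
step_arm:
  rows:
    - [0, 0, 0.0013, 0, 0, 0]
    - [0, 0, 0.0012, 0, 0, 0]

```text
time_s: 10.25
position: [488.2, -131.4, 219.3]
ee_rot: [3.142, 0.0, 1.665]
contact_force: [-4.2, 1.6, 8.6]
opening: 0.004
gripper_force: 3.9
```

Call:
step_arm:
  rows:
    - [0, 0, 0.0013, 0, 0, 0]
    - [0, 0, 0.0012, 0, 0, 0]

```text
time_s: 10.5
position: [488.2, -131.4, 216.8]
ee_rot: [-3.142, 0.0, 1.665]
contact_force: [-3.7, 2.5, 7.8]
opening: 0.004
gripper_force: 3.9
```

Call:
step_arm:
  rows:
    - [0, 0, 0.0013, 0, 0, 0]
    - [0, 0, 0.0012, 0, 0, 0]

```text
time_s: 10.75
position: [488.2, -131.4, 214.2]
ee_rot: [3.142, 0.0, 1.665]
contact_force: [-3.1, 2.3, 6.6]
opening: 0.003
gripper_force: 3.5
```

Call:
step_arm:
  rows:
    - [0, 0, 0.0013, 0, 0, 0]
    - [0, 0, 0.0012, 0, 0, 0]

```text
time_s: 11.0
position: [488.2, -131.4, 210.7]
ee_rot: [3.141, 0.0, 1.665]
contact_force: [-2.1, 0.6, 3.8]
opening: 0.006
gripper_force: 1.9
```

Call:
step_arm:
  rows:
    - [0, 0, 0.001, 0, 0, 0]

```text
time_s: 11.12
position: [488.2, -131.5, 209.6]
ee_rot: [3.142, 0.0, 1.665]
contact_force: [-2.3, 1.8, 5.7]
opening: 0.01
gripper_force: 2.6
```

Call:
step_arm:
  rows:
    - [0, 0, 0.001, 0, 0, 0]

```text
time_s: 11.25
position: [488.2, -131.4, 208.6]
ee_rot: [3.142, 0.0, 1.665]
contact_force: [-2.6, 1.9, 4.5]
opening: 0.005
gripper_force: 2.6
```

```bash
cat > pic.py <<'E'
from h import *
import cv2,sys
a=r.read_camera("wrist");b=r.read_camera("side")
c=np.zeros((560,800,3),np.uint8)
c[:400,:400]=cv2.resize(a[150:250,200:300],(400,400),interpolation=2);c[:559,404:748]=cv2.resize(b[145:275,235:315],(344,559),interpolation=2)
cv2.imwrite(sys.argv[1],c[:,:,::-1])
E
python3 pic.py pics/w3.png
```

```text
(no output)
```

View pics/w3.png

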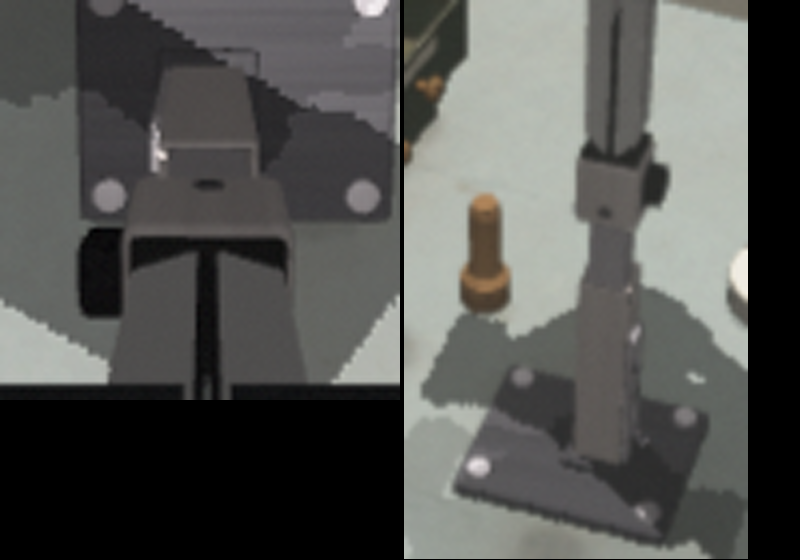

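Call:
step_arm:
  rows:
    - [0, 0, -0.003, 0, 0, 0]
    - [0, 0, -0.01, 0, 0, 0]
    - [0, 0, -0.02, 0, 0, 0]
    - [0, 0, -0.03, 0, 0, 0]
    - [0, 0, -0.02, 0, 0, 0]
    - [0, 0, 0, 0, 0, 0]
    - [0, 0, 0, 0, 0, 0]
    - [0, 0, 0, 0, 0, 0]

```text
time_s: 12.35
position: [487.6, -131.1, 289.8]
ee_rot: [-3.14, -0.001, 1.665]
contact_force: [0.1, -1.0, 0.5]
opening: 0.001
gripper_force: 0.0
```

```bash
python3 pic.py pics/w4.png
```

```text
(no output)
```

View pics/w4.png

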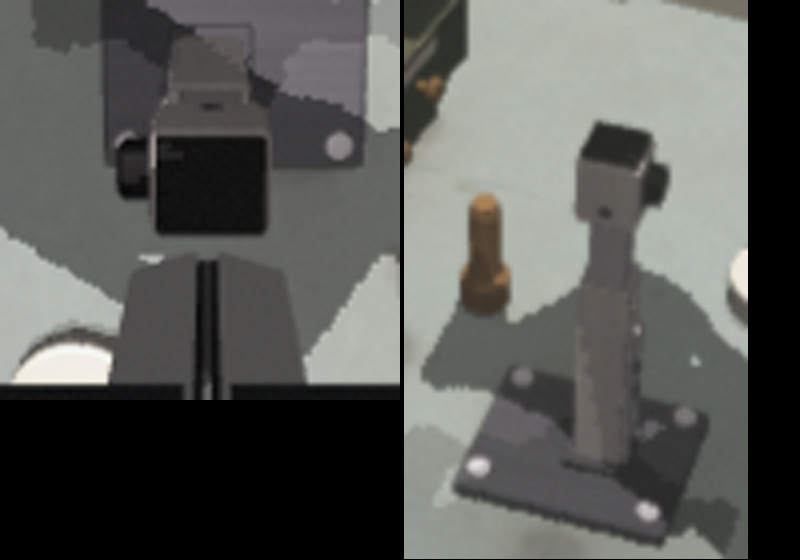

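The head is down, the button is fully out and the gripper is clear of the rest, so I'm handing in.

```bash
python3 -c "
from bench import r
print(r.sign_off())"
```

```text
the job is handed in; nothing more can be done
None
```

The head is down about 43 mm and the pin has snapped into the next hole. The button is fully out and the gripper is clear. The push never read above about 9 N, so I never saw the 14 N jump and judged the lock from the button. The job was handed in at about 12.5 s, with no verdict shown.

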